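# Reload a bench shaker and click its telescoping bar up to the bottles

### The arm

A 6-joint arm with a two-finger parallel gripper is mounted at the origin on a cart in front of the work surface, level with it; the furniture and walls round the work are solid. World frame = base frame: x ahead of the robot, y to its left, z up, the work surface at z = 0. Lengths are in m, angles in degrees, forces in N, time in s.
With the tool pointing down it reaches from about 0.375 to 0.9 m from the base axis. Payload 3.1 kg.
Tool frame: the origin (TCP) lies on the centre line of the jaws, within the pads' length; the fingertips stand 17 mm ahead of it and the grasp point (between the pads) lies 2 mm behind it; z points along the fingers, y is the line along which they close (so a half turn about z gives the same grasp; the last joint's range is limited). The gripper opens to 87 mm and grips with 3 to 60 N. Pads are 19 mm wide; open, the fingers measure 117 mm over their backs; the gripper's body (75 mm by 190 mm) begins 51 mm behind the grasp point.
Start: joints at [55.434, 30.224, 82.088, -0, 67.689, -10.227], TCP at [0.258, 0.569, 0.24] pointing down, gripper open.
Joint ranges: [-176.69, 176.69], [-43.24, 126.21], [12.49, 139.97], [-82, 262], [0, 151.66], [-163.58, 163.58]. Speed limits (degrees/s): [159.86, 159.86, 180, 180, 180, 180].

### API

Orientations are given as a 3x3 rotation matrix whose columns are the frame's x, y, z axes.
In Python, from rig import bot, imaging, finder gives the robot as it stands. The module is installed in compiled form; this text tells all that it offers.
- The arm moves only by the tool play_rows, never from a script. Its argument "motion" is a list that holds one entry, the list of rows, each a list of 6 numbers: the shift along the tool's x, y, z in m, then the turn, a rotation vector about the tool's x, y, z in degrees. In form: [[[dx, dy, dz, wx, wy, wz], ...]]. A call has 1 to 8 rows; each row is the pose to reach, as a shift and turn from the pose commanded when the call began, along the tool's axes at that moment; what a row does not reach only later rows make up. A row lasts 1/12 s, in which the tool goes at most 41.7 mm and 7.16 degrees, less where a joint would pass 70% of its speed; a pose out of reach is approached as far as the arm can. A call with a gripper value outside its range is refused whole. "fingers" is the finger opening in m, from 0 to 0.087, set as the call begins (left out, the last holds). The fingers move at their own pace and stop on an object; the grip force is fixed at half the most. Time passes only in rows, so rows that repeat a pose let the fingers close. It gives the time, the measured TCP pose, the force, the opening and the grip force at its end, in the units of the state.
- bot.read_state(): the state, without advancing time (a new reading comes with each control period).
- imaging.capture(name): name is "scene" or "top" or "wrist"; returns a dict with "frame" (384x512x3 uint8, red, green, blue), "camera_matrix" (3x3 intrinsics, pixels), "k1" (the pictures are not rectified: a ray, as slopes to the right and down, at radius r is drawn at 1 + k1 r^2 times it, then the intrinsics apply), "R" (3x3) and "t" (3): a world point X has camera coordinates R X + t. Camera axes: x right, y down, z forward; pixel columns grow to the right and rows downward; lengths in m; the calibration is good to about 2 mm. A picture is of the moment at which its call begins. There is no depth.
- bot.hand_in(): hands the job in; it is judged then, once.
Trained networks look in the newest picture that a camera, given by its name, has taken for a name from the list of things; names that differ only in an ending like _2 or _b are one class to them, and where a whole thing is asked for, a point or a joint stands for the part that bears it (a point fixed in the world has none). Each returns a list of dicts, best first, with "confidence" (0 to 1); they miss things now and then, are a little off and sometimes report something else, mostly with a low value. They report only what shows in the picture. A call takes as long as a camera call. They do not tell look-alikes from the thing itself.
- finder.recognise(camera, name): "at" ([x, y, z] in m, in world coordinates, good to about 4 mm: the middle of the surface that is visible of it).
- finder.outline_of(camera, name): "pixels" (384x512 bool, what is visible of it).
The state is a dict: "time_s": time; "joint_positions": joint angles; "qvel": joint speeds; "tau": joint torques, N m; "position": TCP position; "tcp_rot": TCP orientation; "force": force on the tool from outside, world axes, zero at the start; "moment": the same for the moment, N m; "opening": opening from 0.0 (shut) to 1.0 (fully open); "grasp_force": force on a finger pad.
Only numpy, scipy, OpenCV 4.12 (cv2) and the standard library are available. Lean on these libraries where they do the work, as an engineer would, in place of code of your own. Each camera call takes 0.05 s, during which the arm holds its last target. There are 200 camera calls.

### The job

Load the bench shaker: take the small glass beaker, too thin for the bar to hold, off the platform and stand it on the worktop; put the white bottle with the blue cap in its place, side by side with the amber bottle between the fence and the rubber-faced bar. Then close the bar: pinch the square tube at its steel spring button so that the button goes in, slide the tube towards the bottles until the button pops out of the next hole, and go on hole by hole until the sprung bar holds both bottles upright against the fence, its springs pushed back by at least a few millimetres but not solid, and the button fully out. Do not tip the glassware or squeeze the bottles hard, and leave the measuring cylinder, the flask and the timer where they stand.

Things in the scene. Friction and masses are not known exactly. Their poses are not given: they have to be found in the camera images.
- shaker: Fixed bench shaker: white housing, aluminium platform 390 (x) x 245 mm (y), its top (the deck) at z = 75 mm. Origin: centre of the underside. x = push direction, from the pedestal to the fence (about to the right), z up. On the deck along y = 0 lies a telescoping square tube, axis at z = 109 mm; a pedestal at x -193 to -167 mm, 50 mm wide, top z 125 mm, holds its inner tube.
- press_point (a point): On the tube's axis at the spring button (x -65, y 0, z 109 mm in the shaker's frame; same axes). Fixed: the button stays here as the outer tube slides over it, so every stroke starts by a pinch here, fingers closing along the shaker's y: one pad on the button (on the tube's -y face), the other on the far face. The deck is clear for 50 mm each side of the tube from the pedestal to the crosshead.
- push_tube (a joint): Slide of the outer tube (26 mm square, 2 mm wall), m: 0 at start, grows along the shaker's +x, to 0.075. Holes of 12.5 mm in its -y face: the button fits one at 0, 0.024, 0.048, 0.072, 1.7 mm slack each way. At its front a crosshead, 150 wide, 15 thick, no higher than the tube; rear face 50 mm ahead of the press point at 0. Resists with 3 N, 10 N more to leave a hole, plus the sprung bar's force.
- button (a joint): Steel spring pin, 9 mm, round nose, m: 0 = fully out, nose 5.5 mm proud of the tube; 0.0055 = flush (5.6 N); 0.0075 = under the wall between holes; 0.010 = bottom. Out in a hole it locks the tube both ways. Pressed flush by a flat pad it ducks under the hole's edge as the tube is pushed; from then it needs no pressing and springs out when the next hole comes over it.
- sprung_bar (a joint): How far the sprung bar has been pushed back on its two guide pins towards the crosshead, m: 0 = fully out, 0.033 = solid. The springs push with 3.5 N at 0 and 0.1 N more per mm. The bar is 216 mm wide across the deck and 32 mm high.
- bar_face (a point): Centre of the rubber face of the sprung bar, 24 mm above the deck (the bar's lower edge 8 mm above it); the face looks along +x to the fence; axes as the shaker's. With push_tube and sprung_bar at 0 it lies 109 mm ahead (+x) of the press point; it moves ahead with push_tube and back with sprung_bar.
- fence: Fixed aluminium fence across the deck, 220 mm long, 45 mm high, parallel to the bar, clamped at a place that differs (84 to 126 mm from the bar's face at start). Origin: middle of its face towards the bar, at deck height. x points away from the bar (the shaker's x), y across, z up. The bottles belong at negative x.
- buffer_bottle: White bottle with a blue screw cap, to be loaded; stands on the worktop left of the shaker. 68 mm diameter, 152 mm high, 0.2 to 0.35 kg; shoulder at 114 mm, cap 36 mm across from 115 to 152 mm: grasp the cap from above. Origin: centre of the underside, z up the bottle.
- amber_bottle: Small brown bottle with a black cap, standing on the deck already, 2 to 11 mm from the fence, 48 to 70 mm to one side of its middle. 68 mm diameter, 167 mm high, 0.2 to 0.3 kg, cap 34 mm across. Origin: centre of the underside, z up the bottle.
- beaker: Small empty glass beaker, to be taken off: stands on the deck, 48 to 70 mm to the other side of the fence's middle. Body 50 mm across, rim 54 to 58 mm (lip), 70 mm high, 0.05 kg; it can be pinched across the rim from above, over the fence (45 mm) and the bar (40 mm high). Origin: centre of the underside, z up. The worktop right of the shaker is free round x 0.47, y -0.37 m.
- measuring_cylinder: Bystander: glass measuring cylinder, foot 62 x 70 mm, 216 mm high, on the worktop behind the white bottle. Origin: centre of the underside.
- flask: Bystander: conical flask, 79 mm across the base, 132 mm high, on the worktop left of the white bottle. Origin: centre of the underside.
- timer: Bystander: lab timer lying flat, 62 x 66 x 19 mm, on the worktop in front of the white bottle. Origin: centre of the underside.
There are look-alikes about, which are no part of the job. What is shaped like the beaker but brown or red is not meant.

How it is judged:
By the outcome, as a careful person would: the job done as asked, in the order asked, and still so for the second after the job is handed in, with the robot touching nothing.
It also fails if it takes over 72 s, if anything falls off the work surface, if the arm or the gripper's body presses on something with over 40 N, if the wrist force passes 120 N, or if a joint passes its speed limit or range.

## Working session

There is one attempt and no reset: what is moved stays moved. The work goes in short steps, Python scripts to look and compute and a tool call to move; the robot and the scene stay as the last step left them, time stands still between calls to the robot, and variables do not carry over. Pictures are saved under pics/ and viewed, at most 10 in all, crops included, and the job is handed in when it is done.

Besides the shell and the picture viewer there is one more tool, called after "Request:" in YAML: its name, and indented under it one key for each argument. play_rows: Moves the arm, as the interface text tells. Its arguments: {"type":"object","properties":{"motion":{"type":"array"},"fingers":{"type":"number"}},"required":["motion"]}

```bash
mkdir -p pics; cat > h.py <<'E'
import numpy as np, cv2
from rig import bot, imaging, finder
def cap(n,save=None):
    c=imaging.capture(n)
    if save: cv2.imwrite(f'pics/{save}.png',c['frame'][:,:,::-1])
    return c
def proj(c,X):
    p=c['R']@np.array(X)+c['t']; s=p[:2]/p[2]; s=s*(1+c['k1']*(s@s))
    return (c['camera_matrix']@np.array([s[0],s[1],1]))[:2]
def ray(c,uv):
    K=c['camera_matrix']; d=np.array([(uv[0]-K[0,2])/K[0,0],(uv[1]-K[1,2])/K[1,1]]); s=d.copy()
    for _ in range(20): s=d/(1+c['k1']*(s@s))
    return -c['R'].T@c['t'], c['R'].T@np.array([s[0],s[1],1])
def atz(c,uv,z):
    o,d=ray(c,uv); return o+d*(z-o[2])/d[2]
def tri(obs):
    A=np.zeros((3,3));b=np.zeros(3)
    for c,uv in obs:
        o,d=ray(c,uv); d=d/np.linalg.norm(d); P=np.eye(3)-np.outer(d,d); A+=P;b+=P@o
    X=np.linalg.solve(A,b); return X,[np.round(proj(c,X)-uv,1) for c,uv in obs]
E
python3 - <<'E'
from h import *
np.set_printoptions(precision=4,suppress=True)
ims=[]
for n in ['scene','top']:
    c=cap(n,n); ims.append(c['frame']); print(n,-c['R'].T@c['t'],c['k1'],c['camera_matrix'][0])
    for t in ['shaker','push_tube','button','sprung_bar','fence','buffer_bottle','amber_bottle','beaker','measuring_cylinder','flask','timer']:
        print(t,[(np.round(d['at'],3),round(d['confidence'],2)) for d in finder.recognise(n,t)[:3]])
s=bot.read_state();print(s['time_s'],s['position'],s['tcp_rot'],s['force'])
E
```

```text
scene [ 1.2301 -0.9268  0.9961] 0.041866984559162206 [385.9442   0.     256.1067]
shaker []
push_tube [(array([ 0.561, -0.029,  0.114]), 0.68)]
button []
sprung_bar [(array([ 0.55 , -0.074,  0.108]), 0.58), (array([ 0.593, -0.037,  0.078]), 0.27)]
fence [(array([ 0.501, -0.172,  0.092]), 0.64)]
buffer_bottle [(array([0.537, 0.358, 0.084]), 0.74)]
amber_bottle [(array([ 0.468, -0.125,  0.176]), 0.83), (array([ 0.562, -0.145,  0.129]), 0.19)]
beaker [(array([ 0.387, -0.509,  0.044]), 0.97), (array([ 0.561, -0.146,  0.128]), 0.75), (array([ 0.616, -0.325,  0.045]), 0.7)]
measuring_cylinder []
flask [(array([0.506, 0.531, 0.06 ]), 0.52), (array([ 0.591, -0.033,  0.078]), 0.22)]
timer []
top [0.4258 0.0282 1.6871] -0.04981245855396507 [408.4858   0.     254.0435]
shaker [(array([ 0.539, -0.012,  0.072]), 0.86)]
push_tube [(array([ 0.551, -0.013,  0.119]), 0.55), (array([ 0.444, -0.103,  0.203]), 0.41), (array([ 0.537, -0.014,  0.078]), 0.21)]
button []
sprung_bar [(array([ 0.523, -0.068,  0.116]), 0.71)]
fence [(array([ 0.502, -0.176,  0.08 ]), 0.81)]
buffer_bottle [(array([0.524, 0.365, 0.116]), 0.82)]
amber_bottle [(array([ 0.443, -0.102,  0.203]), 0.5), (array([ 0.538, -0.012,  0.08 ]), 0.5)]
beaker [(array([ 0.379, -0.509,  0.031]), 0.69), (array([ 0.555, -0.144,  0.091]), 0.61), (array([ 0.621, -0.322,  0.019]), 0.55)]
measuring_cylinder [(array([0.669, 0.369, 0.018]), 0.52)]
flask [(array([0.487, 0.531, 0.048]), 0.81)]
timer [(array([0.294, 0.372, 0.015]), 0.69)]
1.2 [0.2575 0.5695 0.2395] [[-0.9111  0.4121 -0.    ]
 [ 0.4121  0.9111 -0.    ]
 [ 0.     -0.     -1.    ]] [ 0.7749  0.0411 -0.3139]
```

View pics/scene.png

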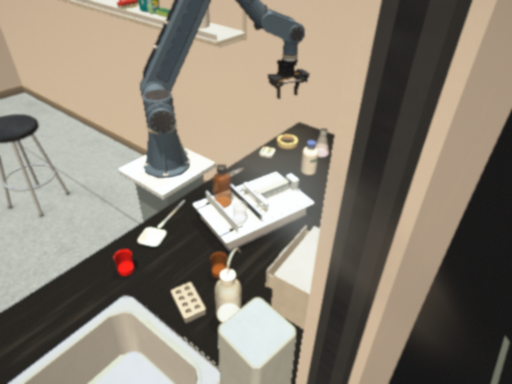

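View pics/top.png

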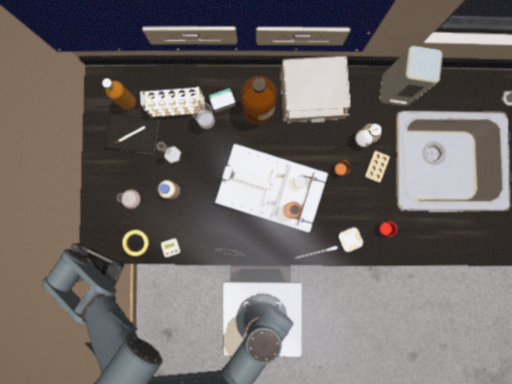

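The scene view has the shaker centred near pixel (255,210). In the top view it spans about (216–327, 145–231), with the white bottle at (168,189).

There are three beaker shapes in the top view: clear at about (298,183) on the deck, brown at (342,168) and red at (388,229). The clear one on the deck fits the description. I'll confirm it in a crop.

```bash
python3 - <<'E'
from h import *
np.set_printoptions(precision=4,suppress=True)
c=cap('top'); f=c['frame'][:,:,::-1]
a=cv2.resize(f[135:240,150:335],None,fx=4.3,fy=4.3,interpolation=cv2.INTER_CUBIC); cv2.imwrite('pics/crop1.png',a)
for uv in [(234,145),(327,178),(309,231),(216,197)]: print(atz(c,uv,.075))
m=finder.outline_of('top','shaker')[0]['pixels'].astype(np.uint8)
r=cv2.minAreaRect(np.argwhere(m)[:,::-1].astype(np.float32)); print(r,[atz(c,p,.075)[:2] for p in cv2.boxPoints(r)])
w=cap('wrist','wrist0'); print(-w['R'].T@w['t'],w['R'],w['camera_matrix'],w['k1'])
s=bot.read_state();R=np.array(s['tcp_rot']);print('cam in tool',R.T@(-w['R'].T@w['t']-s['position']),R.T@w['R'].T)
E
```

```text
[0.7047 0.114  0.075 ]
[ 0.5751 -0.2557  0.075 ]
[ 0.3652 -0.1841  0.075 ]
[0.4972 0.1835 0.075 ]
((270.4505615234375, 187.46885681152344), (99.8447265625, 62.40827560424805), 18.178020477294922) [array([0.4792, 0.1941]), array([0.7157, 0.1191]), array([ 0.5934, -0.2582]), array([ 0.3586, -0.1808])]
[0.1938 0.5986 0.3839] [[ 0.4132  0.9106  0.0006]
 [ 0.8801 -0.3995  0.2566]
 [ 0.2339 -0.1055 -0.9665]] [[336.8492   0.     252.9818]
 [  0.     336.8492 187.8101]
 [  0.       0.       1.    ]] -0.014202973195978524
cam in tool [ 0.0701  0.0003 -0.1444] [[-0.0012 -0.9665 -0.2566]
 [ 1.     -0.0013  0.0003]
 [-0.0007 -0.2566  0.9665]]
```

View pics/crop1.png

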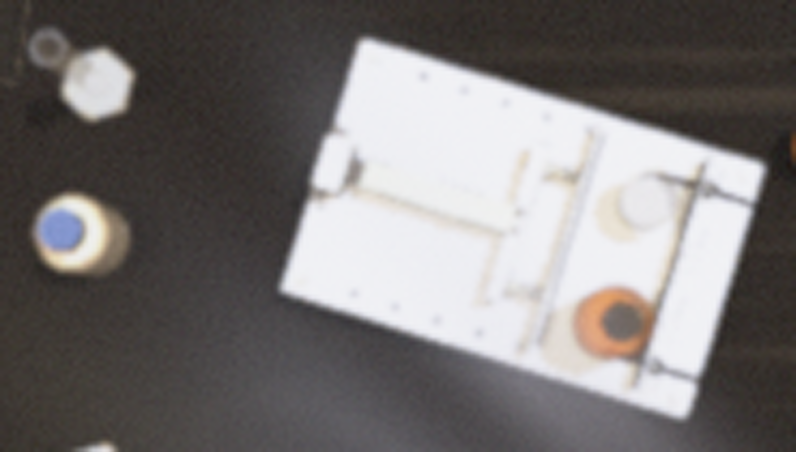

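The crop confirms the clear beaker at top pixel (300,181), with the amber bottle at (292,210). The white bottle's blue cap is at (164,188). Next I'll take wrist views from above.

```bash
cat >> h.py <<'E'
def go(pos,yaw=None):
    """rows numbers from the current pose to a world TCP pos, tool down with tool-x yaw"""
    s=bot.read_state();R=np.array(s['tcp_rot']);d=R.T@(np.array(pos)-s['position'])
    w=np.zeros(3)
    if yaw is not None:
        a=np.radians(yaw);x=np.array([np.cos(a),np.sin(a),0]);z=np.array([0,0,-1.]);T=np.c_[x,np.cross(z,x),z]
        w=np.degrees(cv2.Rodrigues(R.T@T)[0].ravel())
    print('GO',np.round(np.r_[d,w],4),'len',round(np.linalg.norm(d),3),'t',s['time_s'])
E
python3 -c "
from h import *
go([.45,.25,.42],160.7)"
```

```text
GO [-3.0700e-01 -2.1180e-01 -1.8050e-01 -1.2000e-03  4.0000e-04 -5.0373e+00] len 0.414 t 1.35
```

Request:
play_rows:
  motion:
    - [[-0.307,-0.212,-0.18,0,0,-5.04],[-0.307,-0.212,-0.18,0,0,-5.04],[-0.307,-0.212,-0.18,0,0,-5.04],[-0.307,-0.212,-0.18,0,0,-5.04],[-0.307,-0.212,-0.18,0,0,-5.04],[-0.307,-0.212,-0.18,0,0,-5.04],[-0.307,-0.212,-0.18,0,0,-5.04],[-0.307,-0.212,-0.18,0,0,-5.04]]
  fingers: 0.07

```text
time_s: 2.02
position: [0.4128, 0.3105, 0.3855]
tcp_rot: [[-0.944, 0.33, 0.001], [0.33, 0.944, 0.0], [-0.0, 0.0, -1.0]]
force: [0.8, -0.0, -0.8]
opening: 0.805
grasp_force: 0.0
```

```bash
python3 - <<'E'
from h import *
c=cap('wrist','w1');np.save('c1.npy',c,allow_pickle=True)
go([.46,-.08,.42],160.7)
E
```

```text
GO [-0.1688 -0.3497 -0.0291  0.0511  0.6452 -0.2817] len 0.389 t 2.0667
```

Request:
play_rows:
  motion:
    - [[-0.174,-0.353,-0.03,0,0,0],[-0.174,-0.353,-0.03,0,0,0],[-0.174,-0.353,-0.03,0,0,0],[-0.174,-0.353,-0.03,0,0,0],[-0.174,-0.353,-0.03,0,0,0],[-0.174,-0.353,-0.03,0,0,0],[-0.174,-0.353,-0.03,0,0,0],[-0.174,-0.353,-0.03,0,0,0]]

```text
time_s: 2.73
position: [0.4522, -0.0194, 0.4101]
tcp_rot: [[-0.944, 0.33, 0.001], [0.33, 0.944, -0.0], [-0.001, 0.0, -1.0]]
force: [0.7, 0.2, 0.7]
opening: 0.806
grasp_force: 0.0
```

```bash
python3 - <<'E'
from h import *
c=cap('wrist','w2');np.save('c2.npy',c,allow_pickle=True)
a=np.load('c1.npy',allow_pickle=True).item()['frame'];
cv2.imwrite('pics/w12.png',np.vstack([cv2.resize(x,(400,300)) for x in [a,c['frame']]])[:,:,::-1])
go([.48,-.16,.36],160.7)
E
```

```text
GO [-0.0685 -0.1158  0.0518 -0.4118  0.3188 -0.3854] len 0.144 t 2.7833
```

View pics/w12.png

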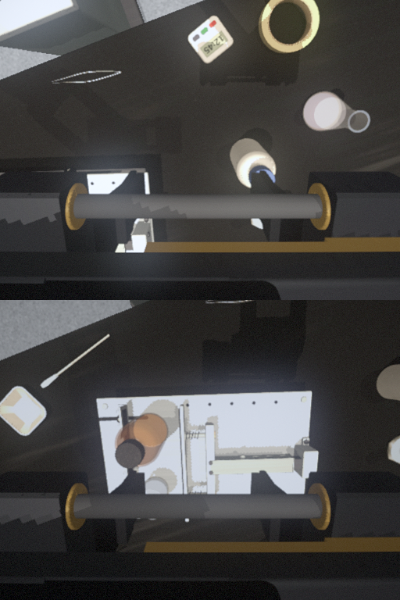

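View w1 (upper): flask, timer and the bottle at about (255,165). View w2 (lower): the shaker, partly hidden by the gripper. The visible part lies towards tool +x, so I'll move further out.

Request:
play_rows:
  motion:
    - [[-0.23,0.01,0,0,0,0],[-0.23,0.01,0,0,0,0],[-0.23,0.01,0,0,0,0],[-0.23,0.01,0,0,0,0],[-0.23,0.01,0,0,0,0],[-0.23,0.01,0,0,0,0],[-0.23,0.01,0,0,0,0],[-0.23,0.01,0,0,0,0]]

```text
time_s: 3.45
position: [0.6734, -0.0842, 0.408]
tcp_rot: [[-0.944, 0.331, -0.002], [0.331, 0.944, 0.001], [0.003, -0.0, -1.0]]
force: [-0.2, 0.5, 0.1]
opening: 0.803
grasp_force: 0.0
```

```bash
python3 - <<'E'
from h import *
c=cap('wrist','w3');np.save('c3.npy',c,allow_pickle=True)
cv2.imwrite('pics/w3b.png',cv2.resize(c['frame'],(800,600),interpolation=cv2.INTER_CUBIC)[:,:,::-1])
for t in ['shaker','push_tube','button','sprung_bar','fence','amber_bottle','beaker']:
    print(t,[(np.round(d['at'],3),round(d['confidence'],2)) for d in finder.recognise('wrist',t)[:3]])
E
```

```text
shaker [(array([ 0.575, -0.018,  0.075]), 0.67)]
push_tube [(array([ 0.559, -0.008,  0.12 ]), 0.9)]
button []
sprung_bar [(array([ 0.563, -0.077,  0.116]), 0.88)]
fence [(array([ 0.514, -0.176,  0.104]), 0.74)]
amber_bottle [(array([ 0.48 , -0.113,  0.114]), 0.76)]
beaker [(array([ 0.622, -0.323,  0.038]), 0.85), (array([ 0.554, -0.148,  0.104]), 0.79), (array([ 0.576, -0.024,  0.073]), 0.32)]
```

View pics/w3b.png

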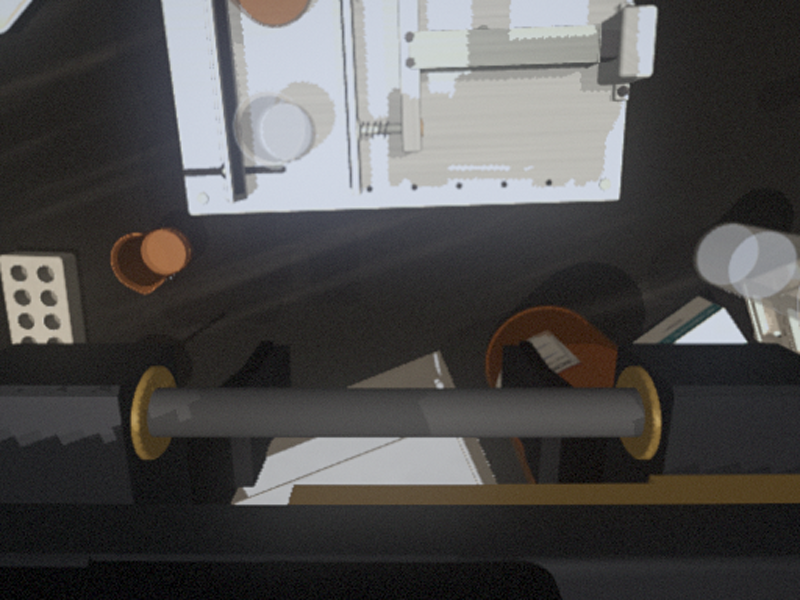

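w3 (800-pixel scale) shows the shaker's far corners at (620,200) and (191,214), the beaker rim at about (274,130), the tube at about (510,48) and the pedestal at (638,40). Brown look-alikes are at (150,262).

```bash
python3 - <<'E'
from h import *
from scipy.optimize import least_squares
np.set_printoptions(precision=4,suppress=True)
c2=np.load('c2.npy',allow_pickle=True).item();c3=np.load('c3.npy',allow_pickle=True).item()
ct=cap('top')
k=1/1.5625
obs=[(c3,(620*k,201*k),(-.195,.1225)),(c3,(191*k,214*k),(.195,.1225)),(c2,(97*1.28,99*1.28),(.195,-.1225)),(c2,(312*1.28,91*1.28),(-.195,-.1225))]
for c,uv,l in obs: print(l,atz(c,uv,.075))
W=np.array([atz(c,uv,.075)[:2] for c,uv,l in obs]);L=np.array([l for *_,l in obs])
f=lambda p:(np.c_[np.cos(p[2])*L[:,0]-np.sin(p[2])*L[:,1]+p[0],np.sin(p[2])*L[:,0]+np.cos(p[2])*L[:,1]+p[1]]-W).ravel()
r=least_squares(f,[.535,-.036,np.radians(-109)]);p=r.x;print('shaker',p[:2],np.degrees(p[2]),r.fun)
np.save('sh.npy',p)
def w2s(X):
    X=np.array(X);a=p[2];return np.r_[np.array([[np.cos(a),np.sin(a)],[-np.sin(a),np.cos(a)]])@(X[:2]-p[:2]),X[2]-0]
S=lambda n,c,uv,z:print(n,w2s(atz(c,uv,z)))
S('rim',c3,(274*k,130*k),.145);S('base',c3,(285*k,131*k),.077)
S('fence top near',c3,(236*k,150*k),.12);S('fence face top',c3,(243*k,187*k),.12)
S('barface up',c3,(343*k,100*k),.115);S('bar up rear',c3,(352*k,100*k),.115)
S('ped',c3,(620*k,76*k),.125);S('ped',c3,(655*k,76*k),.125)
S('tube',c3,(510*k,30*k),.122);S('tube',c3,(510*k,66*k),.122)
S('amb cap',c2,(128*1.28,(453-300)*1.28),.242)
S('white bottle cap',ct,(164,188),.152)
# masks beaker
for cam,c in [('wrist',c3)]:
  for d in finder.outline_of(cam,'beaker')[:3]:
    m=d['pixels'];v,u=np.nonzero(m);print(d['confidence'],u.min()/k,u.max()/k,v.min()/k,v.max()/k)
# crops
a=c3['frame'][0:140,100:420,::-1].copy()
cv2.imwrite('pics/cropc.png',cv2.resize(a,None,fx=2.5,fy=2.5,interpolation=cv2.INTER_CUBIC))
E
```

```text
(-0.195, 0.1225) [0.7122 0.117  0.075 ]
(0.195, 0.1225) [ 0.5948 -0.2518  0.075 ]
(0.195, -0.1225) [ 0.3625 -0.1795  0.075 ]
(-0.195, -0.1225) [0.4772 0.1895 0.075 ]
shaker [ 0.5367 -0.0312] -107.3858975684307 [-0.0003  0.0013  0.0005 -0.0021 -0.001  -0.0011  0.0008  0.002 ]
rim [0.096  0.0553 0.145 ]
base [0.1014 0.0529 0.077 ]
fence top near [0.1331 0.0681 0.12  ]
fence face top [0.1306 0.0971 0.12  ]
barface up [0.0463 0.0332 0.115 ]
bar up rear [0.0393 0.0334 0.115 ]
ped [-0.1662  0.0239  0.125 ]
ped [-0.193   0.0246  0.125 ]
tube [-0.0824 -0.0115  0.122 ]
tube [-0.0829  0.0137  0.122 ]
amb cap [ 0.1004 -0.066   0.242 ]
white bottle cap [-0.3829 -0.1304  0.152 ]
0.77 232.8125 315.625 90.625 167.1875
0.57 110.9375 192.1875 226.5625 290.625
```

View pics/cropc.png

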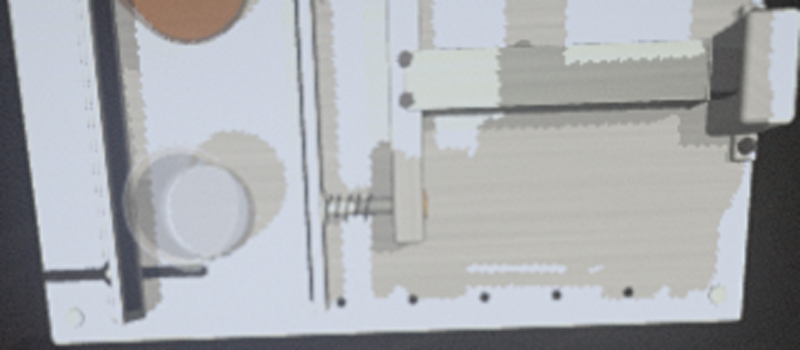

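The corner fit is consistent: the pedestal comes out at −166 to −193 mm, the tube at ±13 mm and the bar face at about 46 mm. Next is a finer fix on the fence, the beaker and the bottle.

```bash
cat >> h.py <<'E'
def w2s(X):
    p=np.load('sh.npy');X=np.array(X,float);a=p[2];return np.r_[np.array([[np.cos(a),np.sin(a)],[-np.sin(a),np.cos(a)]])@(X[:2]-p[:2]),X[2]]
def s2w(X):
    p=np.load('sh.npy');X=np.array(X,float);a=p[2];return np.r_[np.array([[np.cos(a),-np.sin(a)],[np.sin(a),np.cos(a)]])@X[:2]+p[:2],X[2]]
E
python3 - <<'E'
from h import *
np.set_printoptions(precision=4,suppress=True)
c1,c2,c3=[np.load(f'c{i}.npy',allow_pickle=True).item() for i in (1,2,3)]
ct=cap('top');cs=cap('scene')
q=lambda x,y:(100+x/2.5,y/2.5)
S=lambda n,c,uv,z:print(n,w2s(atz(c,uv,z)))
S('fence top',c3,q(122,320),.12);S('fence foot',c3,q(144,315),.075);S('fence top',c3,q(105,200),.12);S('fence top',c3,q(92,20),.12);S('foot',c3,q(122,20),.075)
S('bar',c3,q(295,50),.115);S('bar',c3,q(312,290),.115);
print('beaker tri rim', w2s(atz(c3,q(182,206),.145)),'base',w2s(atz(c3,q(206,209),.077)))
g=lambda x,y:(150+x/4.3,135+y/4.3)
S('top fence',ct,g(703,165),.12);S('top fence',ct,g(638,383),.12);S('top beaker rim',ct,g(650,198),.145);S('top amb cap',ct,g(625,322),.242)
print('white cap top',atz(ct,g(62,230),.152))
print('white body top',atz(ct,g(73,235),.110))
# white cap by blue color, each view
for n,c in [('top',ct),('scene',cs),('w1',c1)]:
    f=c['frame'].astype(int);m=((f[...,2]-f[...,0]>25)&(f[...,2]-f[...,1]>10)).astype(np.uint8)
    k,l,st,ce=cv2.connectedComponentsWithStats(m)
    print(n,[(tuple(st[i]),ce[i].round(1)) for i in range(1,k) if st[i,4]>12][:8])
E
```

```text
fence top [0.1403 0.1071 0.12  ]
fence foot [0.1415 0.108  0.075 ]
fence top [0.1422 0.0487 0.12  ]
fence top [ 0.139  -0.0319  0.12  ]
foot [ 0.1372 -0.0426  0.075 ]
bar [ 0.0452 -0.0165  0.115 ]
bar [0.0433 0.0959 0.115 ]
beaker tri rim [0.0989 0.0543 0.145 ] base [0.1014 0.0526 0.077 ]
top fence [0.1414 0.0986 0.12  ]
top fence [ 0.1443 -0.1052  0.12  ]
top beaker rim [0.1029 0.0529 0.145 ]
top amb cap [ 0.106  -0.0621  0.242 ]
white cap top [0.5248 0.3716 0.152 ]
white body top [0.5231 0.3709 0.11  ]
top [((np.int32(0), np.int32(0), np.int32(394), np.int32(51), np.int32(13510)), array([189.5,  19.9])), ((np.int32(159), np.int32(184), np.int32(10), np.int32(9), np.int32(75)), array([163.7, 187.9]))]
scene [((np.int32(171), np.int32(11), np.int32(13), np.int32(4), np.int32(32)), array([176.7,  12.5])), ((np.int32(307), np.int32(139), np.int32(9), np.int32(8), np.int32(54)), array([311. , 142.7]))]
w1 [((np.int32(327), np.int32(216), np.int32(26), np.int32(18), np.int32(140)), array([342.9, 222.6]))]
```

```bash
python3 - <<'E'
from h import *
go(s2w([.1,.0535,.20]),162.6)
print(s2w([.1,.0535,.2]),s2w([.1,.0565,0]),s2w([-.065,0,.109]))
E
```

```text
GO [ 8.9100e-02 -9.3000e-02  2.1000e-01 -1.1000e-03  1.7400e-02 -1.8993e+00] len 0.246 t 4.05
[ 0.55785227 -0.14260495  0.2       ] [ 0.56071521 -0.14350136  0.        ] [0.55609945 0.03084296 0.109     ]
```

Request:
play_rows:
  motion:
    - [[0.089,-0.093,0.21,0,0,-1.9],[0.089,-0.093,0.21,0,0,-1.9],[0.089,-0.093,0.21,0,0,-1.9],[0.089,-0.093,0.21,0,0,-1.9],[0.089,-0.093,0.21,0,0,-1.9],[0.089,-0.093,0.21,0,0,-1.9],[0.089,-0.093,0.21,0,0,-1.9],[0.089,-0.093,0.21,0,0,-1.9]]
  fingers: 0.08

```text
time_s: 4.72
position: [0.5569, -0.1426, 0.1985]
tcp_rot: [[-0.954, 0.301, -0.003], [0.301, 0.954, 0.002], [0.004, 0.001, -1.0]]
force: [0.7, 0.8, 0.8]
opening: 0.919
grasp_force: 0.0
```

```bash
python3 - <<'E'
from h import *
c=cap('wrist');cv2.imwrite('pics/w4.png',cv2.resize(c['frame'],(720,540))[:,:,::-1])
np.save('c4.npy',c,allow_pickle=True)
for n in ['beaker','amber_bottle','fence','sprung_bar']: print(n,[(w2s(d['at']).round(4),round(d['confidence'],2)) for d in finder.recognise('wrist',n)[:2]])
go(s2w([.1,.0535,.141]),162.6)
E
```

```text
beaker [(array([0.1004, 0.0595, 0.1103]), 0.68)]
amber_bottle [(array([ 0.101 , -0.0421,  0.1955]), 0.95)]
fence [(array([0.1467, 0.0056, 0.0945]), 0.95)]
sprung_bar [(array([ 0.0437, -0.0148,  0.1124]), 0.58)]
GO [ 0.0031 -0.0004  0.061  -0.0353  0.3252  0.0562] len 0.061 t 4.9667
```

View pics/w4.png

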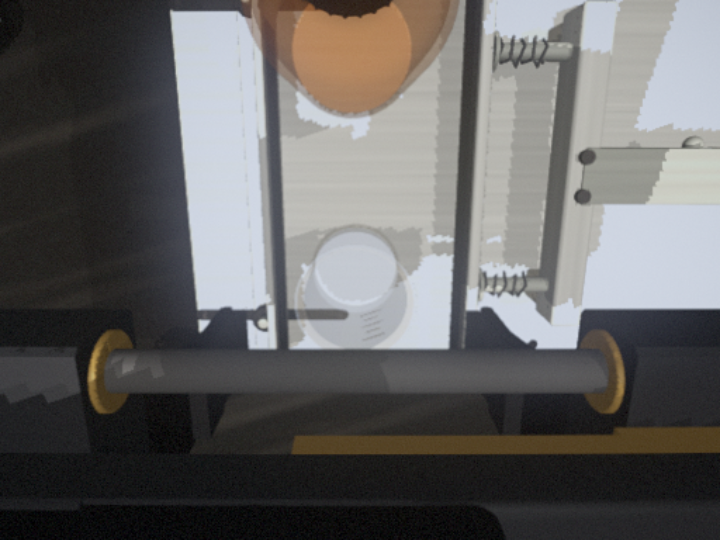

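w4 shows the rim centred at about (353,295) and the base at (355,265), with fence, bar and springs clear. The fingers straddle the beaker.

```bash
python3 - <<'E'
from h import *
np.set_printoptions(precision=4,suppress=True)
c=np.load('c4.npy',allow_pickle=True).item();k=512/720
S=lambda n,uv,z:print(n,w2s(atz(c,(uv[0]*k,uv[1]*k),z)))
S('rimL',(295,300),.145);S('rimR',(412,300),.145);S('rimTop',(353,240),.145);S('base',(355,265),.077)
S('fence foot',(285,300),.075);S('fence foot',(280,150),.075);S('fence top',(272,290),.12);S('bar top',(452,300),.115);S('bar',(467,50),.115)
S('amb L',(245,10),.19);S('amb R',(460,10),.19);S('amb base bot',(352,116),.077);S('button',(692,143),.109)
# tip midpoint check
s=bot.read_state();R=np.array(s['tcp_rot'])
for sg in (1,-1): print(proj(c,s['position']+R@np.array([0,sg*.043,.012]))/k)
E
```

```text
rimL [0.1267 0.0512 0.145 ]
rimR [0.0751 0.0514 0.145 ]
rimTop [0.101  0.0243 0.145 ]
base [0.1002 0.0532 0.077 ]
fence foot [0.1421 0.0752 0.075 ]
fence foot [ 0.1413 -0.0119  0.075 ]
fence top [0.1413 0.0545 0.12  ]
bar top [0.051  0.0618 0.115 ]
bar [ 0.0498 -0.056   0.115 ]
amb L [ 0.1322 -0.0543  0.19  ]
amb R [ 0.0689 -0.0541  0.19  ]
amb base bot [ 0.1016 -0.0296  0.077 ]
button [-0.0628 -0.0156  0.109 ]
[478.9576 354.6888]
[234.9697 355.8024]
```

Request:
play_rows:
  motion:
    - [[0.003,0,0.03,0,0,0],[0.003,0,0.058,0,0,0],[0.003,0,0.058,0,0,0],[0.003,0,0.058,0,0,0]]

```text
time_s: 5.3
position: [0.5555, -0.1414, 0.1418]
tcp_rot: [[-0.954, 0.298, -0.001], [0.298, 0.954, 0.0], [0.001, 0.0, -1.0]]
force: [0.2, -0.1, -0.1]
opening: 0.915
grasp_force: 0.0
```

Request:
play_rows:
  motion:
    - [[0,0,0,0,0,0],[0,0,0,0,0,0],[0,0,0,0,0,0],[0,0,0,0,0,0],[0,0,0,0,0,0],[0,0,0,0,0,0]]
  fingers: 0.045

```text
time_s: 5.8
position: [0.5557, -0.1421, 0.1426]
tcp_rot: [[-0.954, 0.299, 0.001], [0.299, 0.954, -0.001], [-0.002, -0.0, -1.0]]
force: [-0.5, -0.6, 3.0]
opening: 0.587
grasp_force: 30.0
```

Request:
play_rows:
  motion:
    - [[0,0,-0.015,0,0,0],[0,0,-0.045,0,0,0],[0,0,-0.08,0,0,0],[0,0,-0.1,0,0,0],[0,0,-0.1,0,0,0]]

```text
time_s: 6.22
position: [0.5581, -0.143, 0.2468]
tcp_rot: [[-0.954, 0.299, 0.01], [0.299, 0.954, -0.004], [-0.01, -0.001, -1.0]]
force: [-0.5, -0.3, -0.7]
opening: 0.585
grasp_force: 30.0
```

```bash
python3 - <<'E'
from h import *
s=bot.read_state();print(s['opening'],s['grasp_force'],s['force'])
go([.47,-.37,.20],None); go([.47,-.37,.070],None)
E
```

```text
0.5851830281085191 29.999905167060206 [-0.46969905 -0.27836346 -0.69089884]
GO [ 0.0167 -0.2429  0.047   0.      0.      0.    ] len 0.248 t 6.2167
GO [ 0.018  -0.2427  0.177   0.      0.      0.    ] len 0.301 t 6.2167
```

Request:
play_rows:
  motion:
    - [[0.003,-0.04,0,0,0,0],[0.006,-0.08,0,0,0,0],[0.009,-0.12,0.02,0,0,0],[0.012,-0.155,0.04,0,0,0],[0.015,-0.19,0.06,0,0,0],[0.018,-0.22,0.085,0,0,0],[0.018,-0.243,0.11,0,0,0],[0.018,-0.243,0.14,0,0,0]]

```text
time_s: 6.88
position: [0.4645, -0.374, 0.1008]
tcp_rot: [[-0.953, 0.303, 0.002], [0.303, 0.953, -0.005], [-0.004, -0.004, -1.0]]
force: [1.1, -0.3, -0.1]
opening: 0.581
grasp_force: 30.0
```

Request:
play_rows:
  motion:
    - [[0,0,0.018,0,0,0],[0,0,0.024,0,0,0],[0,0,0.024,0,0,0],[0,0,0.024,0,0,0]]

```text
time_s: 7.22
position: [0.4655, -0.368, 0.0777]
tcp_rot: [[-0.954, 0.299, -0.0], [0.299, 0.954, 0.0], [0.0, 0.0, -1.0]]
force: [0.5, -0.4, -0.3]
opening: 0.591
grasp_force: 30.0
```

Request:
play_rows:
  motion:
    - [[0,0,0.004,0,0,0],[0,0,0.007,0,0,0],[0,0,0.009,0,0,0],[0,0,0.01,0,0,0],[0,0,0.01,0,0,0]]

```text
time_s: 7.63
position: [0.4656, -0.3682, 0.068]
tcp_rot: [[-0.954, 0.299, 0.0], [0.299, 0.954, -0.0], [-0.0, -0.0, -1.0]]
force: [-0.2, -0.8, -1.0]
opening: 0.585
grasp_force: 30.0
```

```bash
python3 - <<'E'
from h import *
s=bot.read_state();print(s['position'],s['force'],s['moment'],s['opening'])
c=cap('scene');f=c['frame'];u,v=proj(c,[.47,-.37,.04]);u,v=int(u),int(v);print(u,v)
c2=cap('top');a,b=[int(x) for x in proj(c2,[.47,-.37,.04])]
z=lambda f,u,v:cv2.resize(f[max(v-35,0):v+35,u-45:u+45],(540,420),interpolation=cv2.INTER_CUBIC)
cv2.imwrite('pics/bk.png',z(f,u,v)[:,:,::-1])
E
```

```text
[ 0.46558611 -0.36817665  0.06798617] [-0.1898226  -0.84691584 -0.97746612] [-0.00423779 -0.01282489 -0.0370698 ] 0.5849410020180622
175 251
```

View pics/bk.png

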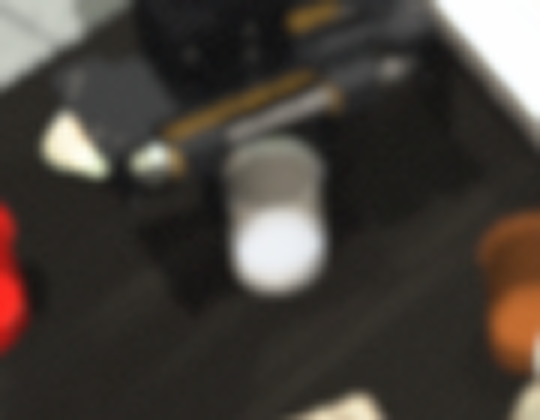

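The beaker hangs upright in the jaws at about (275,215) in the crop. I'll lower it gently to contact.

Request:
play_rows:
  motion:
    - [[0,0,0.001,0,0,0],[0,0,0.002,0,0,0],[0,0,0.002,0,0,0],[0,0,0.002,0,0,0]]

```text
time_s: 8.07
position: [0.466, -0.3688, 0.0674]
tcp_rot: [[-0.954, 0.299, 0.001], [0.299, 0.954, -0.001], [-0.002, -0.001, -1.0]]
force: [-0.4, -0.3, 9.0]
opening: 0.584
grasp_force: 30.0
```

Contact at 9 N. I'll release and lift.

Request:
play_rows:
  motion:
    - [[0,0,-0.001,0,0,0],[0,0,-0.001,0,0,0],[0,0,-0.001,0,0,0],[0,0,-0.001,0,0,0]]
  fingers: 0.08

```text
time_s: 8.4
position: [0.4653, -0.3682, 0.0665]
tcp_rot: [[-0.954, 0.299, -0.0], [0.299, 0.954, 0.0], [0.0, 0.0, -1.0]]
force: [1.0, -0.1, 0.4]
opening: 0.804
grasp_force: 0.0
```

Request:
play_rows:
  motion:
    - [[0,0,-0.015,0,0,0],[0,0,-0.04,0,0,0],[0,0,-0.08,0,0,0],[0,0,-0.12,0,0,0],[0,0,-0.16,0,0,0],[0,0,-0.2,0,0,0],[0,0,-0.22,0,0,0]]

```text
time_s: 8.98
position: [0.4667, -0.3697, 0.292]
tcp_rot: [[-0.954, 0.299, 0.005], [0.299, 0.954, -0.006], [-0.007, -0.004, -1.0]]
force: [1.2, -0.3, -0.0]
opening: 0.921
grasp_force: 0.0
```

```bash
python3 - <<'E'
from h import *
np.set_printoptions(precision=4,suppress=True)
c=cap('wrist')
ct=cap('top');cs=cap('scene')
for n in ['beaker']: print(n,[(d['at'].round(4) if hasattr(d['at'],'round') else d['at'],round(d['confidence'],2)) for d in finder.recognise('top',n)[:5]],[(d['at'],round(d['confidence'],2)) for d in finder.recognise('scene',n)[:5]])
# cap from top & scene & w1
c1=np.load('c1.npy',allow_pickle=True).item()
print(tri([(ct,np.array([163.7,187.9])),(cs,np.array([311.,142.7]))]),atz(ct,(163.7,187.9),.152))
# white bottle from w1: full-res px
print('w1 cap?',proj(c1,[.525,.3716,.152]),proj(c1,[.525,.3716,.114]))
cap('wrist')
go([.50,.05,.30],None)
E
```

```text
beaker [([0.6222, -0.3203, 0.0206], 0.76), ([0.4577, -0.3555, 0.0213], 0.52)] [([0.4727, -0.3723, 0.0523], 0.94), ([0.6144, -0.322, 0.0439], 0.91), ([0.3871, -0.5092, 0.0457], 0.62)]
(array([0.5274, 0.3748, 0.151 ]), [array([-0.1, -0.1]), array([-0.1,  0. ])]) [0.5271 0.3743 0.152 ]
w1 cap? [331.2671 232.1723] [324.7508 221.0597]
GO [ 0.091   0.4088 -0.0141  0.      0.      0.    ] len 0.419 t 9.2833
```

Request:
play_rows:
  motion:
    - [[0.165,0.728,0,0,0,0],[0.165,0.728,0,0,0,0],[0.165,0.728,0,0,0,0],[0.165,0.728,0,0,0,0],[0.165,0.728,0,0,0,0],[0.165,0.728,0,0,0,0],[0.165,0.728,0,0,0,0],[0.165,0.728,0,0,0,0]]
  fingers: 0.065

```text
time_s: 9.95
position: [0.491, -0.0338, 0.2847]
tcp_rot: [[-0.954, 0.3, -0.004], [0.3, 0.954, 0.001], [0.004, -0.0, -1.0]]
force: [1.3, 0.2, -0.0]
opening: 0.747
grasp_force: 0.0
```

```bash
python3 -c "
from h import *
go([.527,.3745,.27],162.6)"
```

```text
GO [ 8.790e-02  4.004e-01  1.510e-02 -2.000e-04 -2.557e-01 -2.900e-02] len 0.41 t 9.95
```

Request:
play_rows:
  motion:
    - [[0.087,0.4,0.015,0,0,0],[0.087,0.4,0.015,0,0,0],[0.087,0.4,0.015,0,0,0],[0.087,0.4,0.015,0,0,0],[0.087,0.4,0.015,0,0,0],[0.087,0.4,0.015,0,0,0],[0.087,0.4,0.015,0,0,0],[0.087,0.4,0.015,0,0,0]]

```text
time_s: 10.62
position: [0.5208, 0.2975, 0.2719]
tcp_rot: [[-0.954, 0.299, -0.005], [0.299, 0.954, -0.002], [0.004, -0.003, -1.0]]
force: [0.7, -0.5, -0.0]
opening: 0.745
grasp_force: 0.0
```

Request:
play_rows:
  motion:
    - [[0.016,0.07,0.003,0,0,0],[0.016,0.07,0.003,0,0,0],[0.016,0.07,0.003,0,0,0],[0.016,0.07,0.003,0,0,0]]

```text
time_s: 10.95
position: [0.5264, 0.3684, 0.2685]
tcp_rot: [[-0.955, 0.296, -0.004], [0.296, 0.955, -0.003], [0.004, -0.004, -1.0]]
force: [-0.1, -0.7, 0.0]
opening: 0.746
grasp_force: 0.0
```

```bash
python3 - <<'E'
from h import *
np.set_printoptions(precision=4,suppress=True)
c=cap('wrist');cv2.imwrite('pics/w5.png',c['frame'][:,:,::-1])
f=c['frame'].astype(int);m=((f[...,2]-f[...,0]>25)&(f[...,2]-f[...,1]>10)).astype(np.uint8)
k,l,st,ce=cv2.connectedComponentsWithStats(m)
for i in range(1,k):
    if st[i,4]>40: print(st[i],ce[i],atz(c,ce[i],.152))
print('pred cap',proj(c,[.527,.3745,.152]))
go([.527,.3745,.138],162.6)
E
```

```text
[ 242  162   46   46 1644] [264.1034 184.8668] [0.5255 0.3779 0.152 ]
pred cap [260.5712 187.8663]
GO [ 0.0013  0.0078  0.1309 -0.2248 -0.1899  0.0795] len 0.131 t 11.0
```

View pics/w5.png

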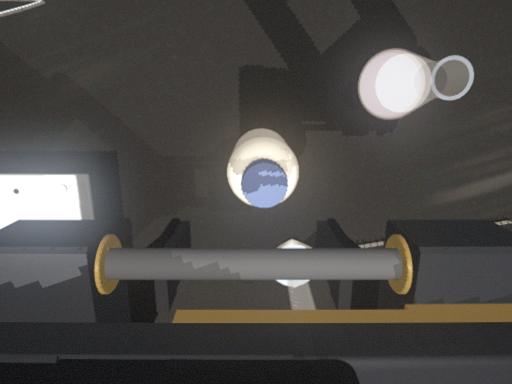

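w5 shows the blue cap at (264,185), the flask at (395,85) and the cylinder at (293,262) behind the jaws. The cap measures (0.526, 0.377).

Request:
play_rows:
  motion:
    - [[0.001,0.006,0.03,0,0,0],[0.001,0.009,0.07,0,0,0],[0.001,0.009,0.105,0,0,0],[0.001,0.009,0.13,0,0,0],[0.001,0.009,0.13,0,0,0],[0.001,0.009,0.13,0,0,0]]

```text
time_s: 11.5
position: [0.5287, 0.374, 0.1399]
tcp_rot: [[-0.954, 0.301, -0.005], [0.301, 0.954, -0.002], [0.004, -0.004, -1.0]]
force: [0.0, 0.2, -0.0]
opening: 0.744
grasp_force: 0.0
```

Request:
play_rows:
  motion:
    - [[0,0,0,0,0,0],[0,0,0,0,0,0],[0,0,0,0,0,0],[0,0,0,0,0,0],[0,0,0,0,0,0],[0,0,0,0,0,0]]
  fingers: 0.025

```text
time_s: 12.0
position: [0.5299, 0.3765, 0.1426]
tcp_rot: [[-0.954, 0.299, 0.002], [0.299, 0.954, 0.001], [-0.001, 0.001, -1.0]]
force: [-1.2, 0.5, 2.9]
opening: 0.409
grasp_force: 30.0
```

Request:
play_rows:
  motion:
    - [[0,0,-0.01,0,0,0],[0,0,-0.04,0,0,0],[0,0,-0.08,0,0,0],[0,0,-0.12,0,0,0],[0,0,-0.14,0,0,0],[0,0,-0.14,0,0,0]]

```text
time_s: 12.5
position: [0.5322, 0.3778, 0.2886]
tcp_rot: [[-0.954, 0.299, 0.012], [0.299, 0.954, 0.006], [-0.009, 0.009, -1.0]]
force: [1.6, 0.5, -1.5]
opening: 0.405
grasp_force: 30.0
```

```bash
python3 -c "
from h import *
go(s2w([.1,.058,.278]),162.6);print(s2w([.102,.058,.21]))"
```

```text
GO [-0.1843 -0.4891  0.008   0.5019  0.5376  0.0194] len 0.523 t 12.5
[ 0.56154907 -0.1458582   0.21      ]
```

Request:
play_rows:
  motion:
    - [[-0.184,-0.489,-0.02,0,0,0],[-0.184,-0.489,-0.02,0,0,0],[-0.184,-0.489,-0.02,0,0,0],[-0.184,-0.489,-0.02,0,0,0],[-0.184,-0.489,-0.02,0,0,0],[-0.184,-0.489,-0.02,0,0,0],[-0.184,-0.489,-0.02,0,0,0],[-0.184,-0.489,-0.02,0,0,0]]

```text
time_s: 13.17
position: [0.5466, 0.042, 0.2928]
tcp_rot: [[-0.954, 0.299, -0.004], [0.299, 0.954, 0.0], [0.004, -0.001, -1.0]]
force: [0.7, 0.4, -1.9]
opening: 0.413
grasp_force: 30.0
```

```bash
python3 -c "
from h import *
go(s2w([.1,.058,.30]),162.6)"
```

```text
GO [-0.0703 -0.1728 -0.0073 -0.0337 -0.2025  0.0157] len 0.187 t 13.1667
```

Request:
play_rows:
  motion:
    - [[-0.017,-0.04,0,0,0,0],[-0.033,-0.078,0,0,0,0],[-0.048,-0.117,0,0,0,0],[-0.063,-0.15,0,0,0,0],[-0.069,-0.168,0,0,0,0],[-0.069,-0.168,0,0,0,0],[-0.069,-0.168,0,0,0,0],[-0.069,-0.168,0,0,0,0]]

```text
time_s: 13.83
position: [0.5627, -0.1362, 0.2929]
tcp_rot: [[-0.954, 0.299, -0.003], [0.299, 0.954, 0.002], [0.004, 0.001, -1.0]]
force: [0.6, 0.2, -1.8]
opening: 0.41
grasp_force: 30.0
```

```bash
python3 - <<'E'
from h import *
np.set_printoptions(precision=4,suppress=True)
c=cap('wrist');f=c['frame'][:,:,::-1];np.save('c6.npy',c,allow_pickle=True)
cv2.imwrite('pics/w6.png',cv2.resize(f,(720,540)))
print(w2s(bot.read_state()['position']))
go(s2w([.1,.058,.222]),162.6)
E
```

```text
[0.092  0.0564 0.2933]
GO [-0.0018 -0.0081  0.0713  0.0536 -0.1594  0.0555] len 0.072 t 13.8833
```

View pics/w6.png

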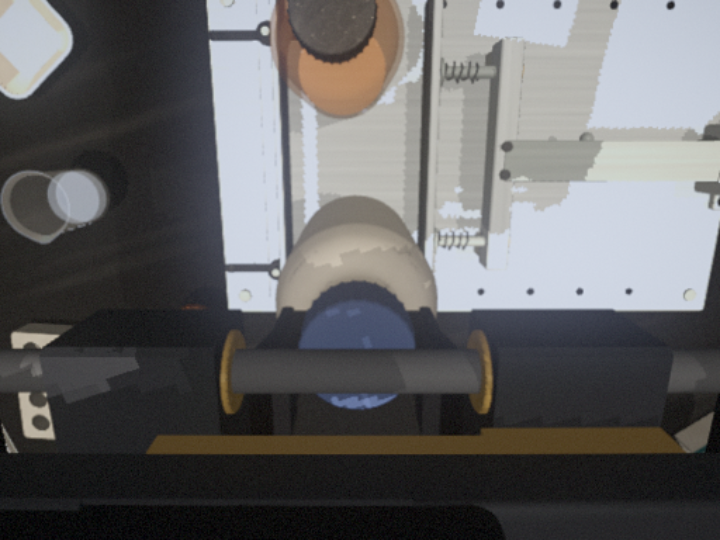

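The bottle hangs upright (cap at 358,345), the beaker stands on the worktop at (55,200), and the bar–fence gap is clear. I'll lower it.

Request:
play_rows:
  motion:
    - [[-0.001,-0.004,0.025,0,0,0],[-0.001,-0.004,0.045,0,0,0],[-0.001,-0.004,0.06,0,0,0],[-0.001,-0.004,0.068,0,0,0],[-0.001,-0.004,0.071,0,0,0],[-0.001,-0.004,0.071,0,0,0]]

```text
time_s: 14.38
position: [0.5634, -0.1403, 0.2228]
tcp_rot: [[-0.955, 0.298, -0.001], [0.298, 0.955, 0.001], [0.001, 0.0, -1.0]]
force: [-0.0, 0.9, -1.6]
opening: 0.411
grasp_force: 30.0
```

Request:
play_rows:
  motion:
    - [[0,0,0.002,0,0,0],[0,0,0.004,0,0,0],[0,0,0.004,0,0,0]]

```text
time_s: 14.63
position: [0.5639, -0.1414, 0.2198]
tcp_rot: [[-0.954, 0.299, 0.001], [0.299, 0.954, -0.0], [-0.001, -0.0, -1.0]]
force: [-0.2, 0.3, -2.6]
opening: 0.41
grasp_force: 30.0
```

Request:
play_rows:
  motion:
    - [[0,0,0.0015,0,0,0],[0,0,0.003,0,0,0],[0,0,0.003,0,0,0]]

```text
time_s: 14.88
position: [0.5642, -0.1419, 0.2176]
tcp_rot: [[-0.954, 0.299, 0.002], [0.299, 0.954, -0.001], [-0.002, -0.0, -1.0]]
force: [-0.5, 0.4, 3.6]
opening: 0.41
grasp_force: 30.0
```

Request:
play_rows:
  motion:
    - [[0,0,0,0,0,0],[0,0,0,0,0,0],[0,0,0,0,0,0],[0,0,0,0,0,0]]
  fingers: 0.06

```text
time_s: 15.22
position: [0.5635, -0.1414, 0.2161]
tcp_rot: [[-0.954, 0.299, -0.0], [0.299, 0.954, 0.0], [0.0, 0.0, -1.0]]
force: [-0.1, 0.4, 0.4]
opening: 0.625
grasp_force: 0.0
```

Request:
play_rows:
  motion:
    - [[0,0,-0.015,0,0,0],[0,0,-0.045,0,0,0],[0,0,-0.085,0,0,0],[0,0,-0.1,0,0,0],[0,0,-0.1,0,0,0]]

```text
time_s: 15.63
position: [0.5661, -0.1424, 0.3211]
tcp_rot: [[-0.954, 0.299, 0.009], [0.299, 0.954, -0.004], [-0.01, -0.001, -1.0]]
force: [-0.9, -0.1, 0.3]
opening: 0.688
grasp_force: 0.0
```

```bash
python3 - <<'E'
from h import *
np.set_printoptions(precision=4,suppress=True)
go(s2w([-.065,0,.30]),162.6)
E
```

```text
GO [ 0.0615  0.1624  0.0203 -0.0758  0.5797  0.0118] len 0.175 t 15.6333
```

Request:
play_rows:
  motion:
    - [[0.015,0.035,0,0,0,7],[0.03,0.07,0,0,0,14],[0.045,0.105,0,0,0,21],[0.055,0.14,0,0,0,28],[0.059,0.162,0,0,0,35],[0.059,0.162,0,0,0,42],[0.059,0.162,0.01,0,0,49],[0.059,0.162,0.016,0,0,56]]
  fingers: 0.08

```text
time_s: 16.3
position: [0.5548, 0.0319, 0.2985]
tcp_rot: [[-0.282, 0.96, -0.003], [0.96, 0.282, 0.0], [0.001, -0.002, -1.0]]
force: [0.6, 0.0, 0.1]
opening: 0.918
grasp_force: 0.0
```

Request:
play_rows:
  motion:
    - [[0,0,0.01,0,0,7],[0,0,0.02,0,0,14],[0,0,0.03,0,0,21],[0,0,0.04,0,0,28],[0,0,0.05,0,0,34],[0,0,0.05,0,0,34],[0,0,0.05,0,0,34]]

```text
time_s: 16.88
position: [0.5547, 0.0309, 0.2488]
tcp_rot: [[0.296, 0.955, -0.003], [0.955, -0.296, 0.0], [-0.001, -0.003, -1.0]]
force: [-0.2, 0.8, 0.5]
opening: 0.919
grasp_force: 0.0
```

```bash
python3 - <<'E'
from h import *
np.set_printoptions(precision=4,suppress=True)
c=cap('wrist');f=c['frame'][:,:,::-1];np.save('c7.npy',c,allow_pickle=True)
ct=cap('top');cs=cap('scene')
t=cv2.resize(ct['frame'][135:240,205:335],None,fx=3.2,fy=3.2,interpolation=cv2.INTER_CUBIC)
s=cv2.resize(cs['frame'][150:255,185:320],(t.shape[1],t.shape[0]),interpolation=cv2.INTER_CUBIC)
w=cv2.resize(c['frame'],(416,312));m=np.vstack([np.hstack([t,s])[:, :800],])
W=np.zeros((600,800,3),np.uint8);W[:250,:400]=cv2.resize(t,(400,250));W[:250,400:]=cv2.resize(s,(400,250));W[250:,:467]=cv2.resize(c['frame'],(467,350))
cv2.imwrite('pics/w7.png',W[:,:,::-1])
s=bot.read_state();print(w2s(s['position']),s['position'])
go(s2w([-.065,0,.109]),72.6)
E
```

```text
[-0.0649 -0.0001  0.2506] [0.556  0.0308 0.2506]
GO [ 0.0001  0.      0.1416  0.0345 -0.0059  0.0954] len 0.142 t 17.0333
```

View pics/w7.png

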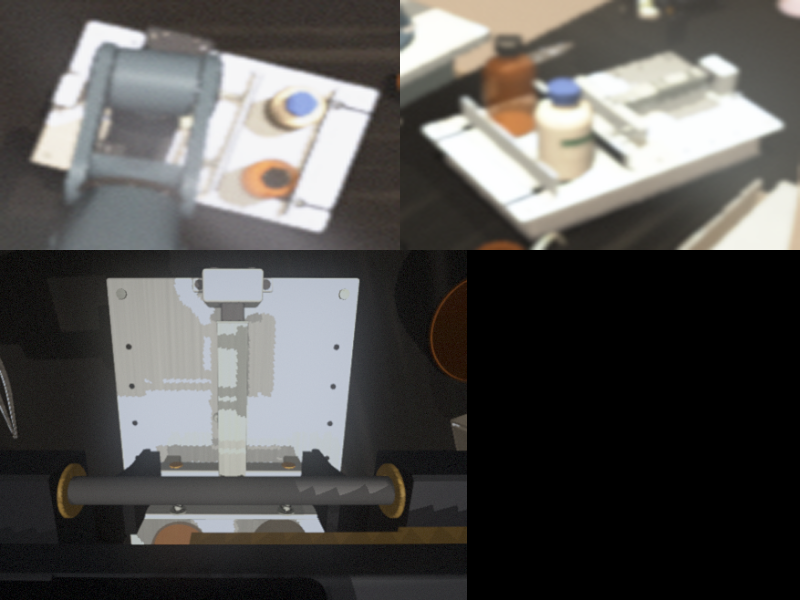

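The crops show both bottles standing side by side upright, with the wrist view centred over the tube. That was my 11th picture and the limit was 10, so I overran by one. I'll view no more and work from numbers. Next I'll check the tube and button numerically before pinching.

```bash
python3 - <<'E'
from h import *
np.set_printoptions(precision=4,suppress=True)
c=np.load('c7.npy',allow_pickle=True).item();k=512/467
S=lambda n,uv,z:print(n,w2s(atz(c,(uv[0]*k,(uv[1]-250)*k),z)))
S('tubeL',(217,340),.122);S('tubeR',(247,340),.122);S('tubeL',(218,440),.122);S('tubeR',(247,440),.122);S('button',(215,416),.109)
S('pedL',(202,300),.125);S('pedR',(264,300),.125)
g=cv2.cvtColor(c['frame'],cv2.COLOR_RGB2GRAY).astype(int)
print(g[175:190:2,225:280:2])
E
```

```text
tubeL [-0.1349 -0.0138  0.122 ]
tubeR [-0.1349  0.0118  0.122 ]
tubeL [-0.0451 -0.0138  0.122 ]
tubeR [-0.0451  0.0131  0.122 ]
button [-0.0648 -0.017   0.109 ]
pedL [-0.1666 -0.0257  0.125 ]
pedR [-0.1667  0.0251  0.125 ]
[[198 198 200 195 172 171 171 151 184 192 193 157 186 193 179 155 184 150
  147 151 150 150 155 197 199 199 199 197]
 [198 198 198 198 173 172 171 179 198 197 197 198 197 196 197 196 196 167
  148 150 151 151 154 198 199 198 198 197]
 [199 198 199 188 174 152 128 170 197 197 196 197 196 196 197 197 197 177
  146 152 151 151 153 197 198 198 198 197]
 [199 200 199 195 163 145 161 172 198 196 198 196 197 197 198 198 197 194
  172 170 149 154 150 197 198 199 197 198]
 [197 199 198 181 157 165 174 175 198 196 198 196 198 196 197 199 197 196
  197 192 185 197 156 196 199 200 198 198]
 [199 199 198 188 158 168 162 173 197 196 197 197 197 197 198 197 197 197
  196 197 197 199 195 198 198 198 200 199]
 [199 199 198 196 171 159 164 170 197 196 196 197 197 196 197 198 195 196
  197 196 197 197 193 198 200 198 197 199]
 [199 198 198 184 173 172 164 174 196 195 196 198 197 197 198 198 197 196
  197 197 197 199 194 196 198 200 198 198]]
```

Request:
play_rows:
  motion:
    - [[0,0,0.03,0,0,0],[0,0,0.065,0,0,0],[0,0,0.09,0,0,0],[0,0,0.1,0,0,0],[0,0,0.1,0,0,0],[0,0,0.1,0,0,0]]

```text
time_s: 17.53
position: [0.5564, 0.0307, 0.1509]
tcp_rot: [[0.299, 0.954, 0.001], [0.954, -0.299, -0.0], [0.0, 0.001, -1.0]]
force: [0.1, -0.6, 0.3]
opening: 0.919
grasp_force: 0.0
```

Tube centre is y ≈ −0.5 mm and the button is at x ≈ −64.8 mm, both as specified.

Request:
play_rows:
  motion:
    - [[0,0,0.02,0,0,0],[0,0,0.036,0,0,0],[0,0,0.042,0,0,0],[0,0,0.042,0,0,0],[0,0,0.042,0,0,0]]

```text
time_s: 17.95
position: [0.5568, 0.0307, 0.1095]
tcp_rot: [[0.299, 0.954, 0.002], [0.954, -0.299, -0.0], [0.0, 0.002, -1.0]]
force: [-0.4, 0.3, 0.3]
opening: 0.919
grasp_force: 0.0
```

Request:
play_rows:
  motion:
    - [[0,0,0,0,0,0],[0,0,0,0,0,0],[0,0,0,0,0,0],[0,0,0,0,0,0],[0,0,0,0,0,0],[0,0,0,0,0,0],[0,0,0,0,0,0],[0,0,0,0,0,0]]
  fingers: 0.02

```text
time_s: 18.62
position: [0.5552, 0.031, 0.1082]
tcp_rot: [[0.299, 0.954, -0.001], [0.954, -0.299, 0.0], [-0.0, -0.001, -1.0]]
force: [-2.1, 1.2, 1.1]
opening: 0.398
grasp_force: 1.7
```

```bash
python3 -c "
from h import *
s=bot.read_state();print(w2s(s['position']),s['opening']*87,s['grasp_force'],s['force'])"
```

```text
[-0.06484034 -0.00088324  0.10817952] 34.62256380242196 1.6607862710952759 [-2.13455704  1.20241464  1.10956496]
```

Request:
play_rows:
  motion:
    - [[0,0,0,0,0,0],[0,0,0,0,0,0],[0,0,0,0,0,0],[0,0,0,0,0,0]]

```text
time_s: 18.95
position: [0.5555, 0.0309, 0.1081]
tcp_rot: [[0.299, 0.954, -0.001], [0.954, -0.299, 0.0], [-0.0, -0.001, -1.0]]
force: [-0.7, 0.7, -0.4]
opening: 0.294
grasp_force: 30.0
```

Closed to 25.6 mm, so the button is flush. First stroke.

Request:
play_rows:
  motion:
    - [[-0.003,0,0,0,0,0],[-0.007,0,0,0,0,0],[-0.011,0,0,0,0,0],[-0.015,0,0,0,0,0],[-0.019,0,0,0,0,0],[-0.022,0,0,0,0,0],[-0.024,0,0,0,0,0],[-0.024,0,0,0,0,0]]

```text
time_s: 19.62
position: [0.5485, 0.0086, 0.1081]
tcp_rot: [[0.3, 0.954, 0.0], [0.954, -0.3, 0.002], [0.001, -0.0, -1.0]]
force: [0.8, 4.5, -1.8]
opening: 0.293
grasp_force: 30.0
```

Request:
play_rows:
  motion:
    - [[0,0,0,0,0,0],[0,0,0,0,0,0]]

```text
time_s: 19.78
position: [0.5486, 0.0086, 0.1081]
tcp_rot: [[0.299, 0.954, 0.0], [0.954, -0.299, 0.001], [0.001, -0.0, -1.0]]
force: [0.1, 5.6, -2.7]
opening: 0.294
grasp_force: 30.0
```

```bash
cat > chk.py <<'E'
from h import *
np.set_printoptions(precision=4,suppress=True)
s=bot.read_state();print(w2s(s['position']),s['opening']*87,s['grasp_force'],s['force'],s['time_s'])
E
python3 chk.py
```

```text
[-0.0415 -0.0006  0.1081] 25.602449628691268 30.000007927883416 [ 0.0989  5.6026 -2.6506] 19.7833
```

Request:
play_rows:
  motion:
    - [[-0.0007,0,0,0,0,0],[-0.0007,0,0,0,0,0]]

```text
time_s: 19.95
position: [0.5483, 0.0079, 0.1081]
tcp_rot: [[0.299, 0.954, -0.0], [0.954, -0.299, 0.001], [0.001, -0.0, -1.0]]
force: [1.3, 5.4, -3.3]
opening: 0.294
grasp_force: 30.0
```

Request:
play_rows:
  motion:
    - [[0,0,0,0,0,0],[0,0,0,0,0,0],[0,0,0,0,0,0],[0,0,0,0,0,0]]
  fingers: 0.055

```text
time_s: 20.28
position: [0.5488, 0.0067, 0.1086]
tcp_rot: [[0.299, 0.954, 0.001], [0.954, -0.299, -0.001], [-0.0, 0.001, -1.0]]
force: [-0.6, 0.2, -0.3]
opening: 0.512
grasp_force: 0.0
```

```bash
cat > prof.py <<'E'
from h import *
def prof(c,name):
    out=[]
    for x in np.arange(-.168,-.075,.003):
        v=[]
        for y in (-.004,0,.004):
            u=proj(c,s2w([x,y,.122]));i,j=int(round(u[1])),int(round(u[0]))
            v.append(c['frame'][i,j].mean() if 0<=i<384 and 0<=j<512 else -1)
        out.append(int(np.mean(v)))
    print(name,out)
E
cat >> chk.py <<'E'
from prof import prof
prof(np.load('c7.npy',allow_pickle=True).item(),'old'); prof(cap('wrist'),'now')
E
python3 chk.py
```

```text
[-0.0397  0.0002  0.1086] 44.57926267014666 0.0 [-0.5573  0.2426 -0.262 ] 20.2833
old [197, 107, 113, 113, 115, 114, 161, 195, 180, 178, 149, 149, 151, 150, 177, 180, 180, 180, 179, 180, 181, 179, 180, 179, 180, 149, 150, 148, 181, 148, 148, 155]
now [-1, -1, -1, -1, -1, -1, -1, -1, -1, 87, 87, 89, 92, 94, 162, 175, 176, 176, 178, 178, 176, 177, 177, 177, 161, 148, 148, 130, 130, 129, 129, 130]
```

The tube's rear end moved from x −150 to −126 mm, so one hole (24 mm). Back to the press point for the second stroke.

Request:
play_rows:
  motion:
    - [[0,0,0,0,0,0],[0.008,0,0,0,0,0],[0.018,0,0,0,0,0],[0.025,0,0,0,0,0],[0.025,0,0,0,0,0],[0.025,0,0,0,0,0]]

```text
time_s: 20.83
position: [0.5559, 0.032, 0.1083]
tcp_rot: [[0.297, 0.955, 0.0], [0.955, -0.297, -0.0], [-0.0, 0.0, -1.0]]
force: [0.2, 0.8, -0.3]
opening: 0.627
grasp_force: 0.0
```

Request:
play_rows:
  motion:
    - [[0,0,0,0,0,0],[0,0,0,0,0,0],[0,0,0,0,0,0],[0,0,0,0,0,0],[0,0,0,0,0,0],[0,0,0,0,0,0],[0,0,0,0,0,0],[0,0,0,0,0,0]]
  fingers: 0.02

```text
time_s: 21.5
position: [0.5555, 0.031, 0.1081]
tcp_rot: [[0.299, 0.954, -0.001], [0.954, -0.299, -0.0], [-0.0, -0.001, -1.0]]
force: [-1.0, -0.1, -0.4]
opening: 0.295
grasp_force: 30.0
```

```bash
python3 chk.py
```

```text
[-0.0649 -0.0006  0.1081] 25.656659125529544 29.998513017199002 [-1.038  -0.1074 -0.4487] 21.5
old [197, 107, 113, 113, 115, 114, 161, 195, 180, 178, 149, 149, 151, 150, 177, 180, 180, 180, 179, 180, 181, 179, 180, 179, 180, 149, 150, 148, 181, 148, 148, 155]
now [184, 93, 99, 98, 97, 98, 98, 97, 100, 101, 100, 101, 101, 101, 173, 185, 166, 151, 140, 139, 138, 138, 136, 135, 137, 134, 135, 133, 120, 113, 112, 114]
```

Request:
play_rows:
  motion:
    - [[-0.002,0,0,0,0,0],[-0.004,0,0,0,0,0],[-0.006,0,0,0,0,0],[-0.008,0,0,0,0,0],[-0.01,0,0,0,0,0],[-0.012,0,0,0,0,0],[-0.014,0,0,0,0,0],[-0.016,0,0,0,0,0]]

```text
time_s: 22.22
position: [0.5517, 0.0188, 0.1081]
tcp_rot: [[0.3, 0.954, 0.002], [0.954, -0.3, 0.005], [0.005, 0.0, -1.0]]
force: [3.1, 11.5, -2.0]
opening: 0.294
grasp_force: 30.0
```

Request:
play_rows:
  motion:
    - [[-0.002,0,0,0,0,0],[-0.004,0,0,0,0,0],[-0.006,0,0,0,0,0],[-0.0075,0,0,0,0,0],[-0.0085,0,0,0,0,0],[-0.009,0,0,0,0,0],[-0.009,0,0,0,0,0],[-0.009,0,0,0,0,0]]

```text
time_s: 22.88
position: [0.5487, 0.0093, 0.1081]
tcp_rot: [[0.3, 0.954, 0.001], [0.954, -0.3, 0.003], [0.004, -0.0, -1.0]]
force: [0.9, 7.6, -2.7]
opening: 0.299
grasp_force: 30.0
```

```bash
python3 chk.py
```

```text
[-0.0423 -0.0006  0.1081] 26.047686339492092 29.99667916679755 [ 0.9022  7.6254 -2.6631] 22.8833
old [197, 107, 113, 113, 115, 114, 161, 195, 180, 178, 149, 149, 151, 150, 177, 180, 180, 180, 179, 180, 181, 179, 180, 179, 180, 149, 150, 148, 181, 148, 148, 155]
now [-1, -1, -1, -1, -1, -1, -1, -1, 95, 96, 97, 98, 97, 97, 99, 99, 99, 99, 101, 101, 100, 95, 186, 170, 155, 141, 140, 138, 137, 136, 136, 136]
```

Travel is 22.6 mm, right at the edge of the hole. I'll push slightly more.

Request:
play_rows:
  motion:
    - [[-0.0008,0,0,0,0,0],[-0.0016,0,0,0,0,0],[-0.002,0,0,0,0,0],[-0.002,0,0,0,0,0],[-0.002,0,0,0,0,0]]

```text
time_s: 23.35
position: [0.5481, 0.0073, 0.1081]
tcp_rot: [[0.3, 0.954, 0.001], [0.954, -0.3, 0.003], [0.004, -0.0, -1.0]]
force: [2.1, 8.2, -1.8]
opening: 0.297
grasp_force: 30.0
```

```bash
python3 chk.py
```

```text
[-0.0402 -0.0006  0.1081] 25.820844010266853 29.996410883031785 [ 2.0958  8.2293 -1.844 ] 23.35
old [197, 107, 113, 113, 115, 114, 161, 195, 180, 178, 149, 149, 151, 150, 177, 180, 180, 180, 179, 180, 181, 179, 180, 179, 180, 149, 150, 148, 181, 148, 148, 155]
now [-1, -1, -1, -1, -1, -1, -1, -1, 92, 96, 94, 96, 96, 98, 97, 97, 98, 100, 100, 100, 100, 102, 93, 186, 171, 171, 154, 138, 137, 137, 137, 137]
```

Request:
play_rows:
  motion:
    - [[0,0,0,0,0,0],[0,0,0,0,0,0],[0,0,0,0,0,0],[0,0,0,0,0,0],[0,0,0,0,0,0],[0,0,0,0,0,0]]
  fingers: 0.06

```text
time_s: 23.9
position: [0.5479, 0.005, 0.1084]
tcp_rot: [[0.299, 0.954, 0.0], [0.954, -0.299, -0.0], [-0.0, 0.0, -1.0]]
force: [-0.3, -0.1, 0.1]
opening: 0.645
grasp_force: 0.0
```

Request:
play_rows:
  motion:
    - [[0.005,0,-0.02,0,0,0],[0.015,0,-0.06,0,0,0],[0.025,0,-0.1,0,0,0],[0.025,0,-0.14,0,0,0],[0.025,0,-0.18,0,0,0],[0.025,0,-0.19,0,0,0],[0.025,0,-0.19,0,0,0]]

```text
time_s: 24.48
position: [0.5575, 0.0289, 0.3025]
tcp_rot: [[0.299, 0.954, 0.009], [0.954, -0.299, -0.001], [0.001, 0.009, -1.0]]
force: [0.4, 0.4, 0.5]
opening: 0.69
grasp_force: 0.0
```

```bash
cat >> chk.py <<'E'
c=cap('wrist','w8');np.save('c8.npy',c,allow_pickle=True);ct=cap('top','top8');cs=cap('scene','scene8')
for cam in ('wrist','top','scene'):
  for n in ['button','sprung_bar','fence','amber_bottle','buffer_bottle','push_tube','beaker']: print(cam,n,[(w2s(d['at']).round(4),round(d['confidence'],2)) for d in finder.recognise(cam,n)[:2]])
# caps: blue blob triangulation
o=[]
for c in (ct,cs):
    f=c['frame'].astype(int);m=((f[...,2]-f[...,0]>25)&(f[...,2]-f[...,1]>10)).astype(np.uint8)
    k,l,st,ce=cv2.connectedComponentsWithStats(m); p=proj(c,s2w([.106,.06,.227]))
    i=min([i for i in range(1,k) if st[i,4]>12],key=lambda i:np.hypot(*(ce[i]-p)));print(st[i],ce[i],p);o.append((c,ce[i]))
X,r=tri(o);print('cap',w2s(X),r)
E
python3 chk.py
```

```text
[-0.0635  0.0019  0.3025] 60.043313048143546 0.0 [0.3552 0.3828 0.4702] 24.4833
old [197, 107, 113, 113, 115, 114, 161, 195, 180, 178, 149, 149, 151, 150, 177, 180, 180, 180, 179, 180, 181, 179, 180, 179, 180, 149, 150, 148, 181, 148, 148, 155]
now [213, 118, 127, 125, 100, 101, 102, 101, 103, 101, 101, 102, 103, 103, 104, 104, 103, 104, 103, 106, 106, 124, 167, 167, 167, 167, 167, 168, 166, 167, 188, 215]
wrist button [(array([-0.0159,  0.0076,  0.1197]), 0.54), (array([ 0.0748, -0.0513,  0.1186]), 0.21)]
wrist sprung_bar [(array([ 0.0674, -0.0004,  0.1123]), 0.66)]
wrist fence []
wrist amber_bottle [(array([ 0.0757, -0.0503,  0.1165]), 0.76), (array([0.0825, 0.0496, 0.1229]), 0.55)]
wrist buffer_bottle [(array([0.0823, 0.0481, 0.1221]), 0.82)]
wrist push_tube [(array([-0.0148,  0.0047,  0.118 ]), 0.57)]
wrist beaker []
top button []
top sprung_bar [(array([-0.4185,  0.0059,  0.0173]), 0.7), (array([-0.3121, -0.3548,  0.0142]), 0.47)]
top fence [(array([-0.3147, -0.3512,  0.0206]), 0.69), (array([0.1471, 0.005 , 0.0785]), 0.64)]
top amber_bottle [(array([ 0.1035, -0.0666,  0.2001]), 0.65)]
top buffer_bottle [(array([0.1014, 0.047 , 0.1912]), 0.52)]
top push_tube [(array([0.0437, 0.0013, 0.1168]), 0.63), (array([ 0.1014, -0.0666,  0.2026]), 0.51)]
top beaker [(array([0.2508, 0.1702, 0.021 ]), 0.68), (array([ 0.5061, -0.0101,  0.0305]), 0.66)]
scene button []
scene sprung_bar []
scene fence [(array([0.1454, 0.0116, 0.0913]), 0.75)]
scene amber_bottle [(array([ 0.1162, -0.0406,  0.1804]), 0.66)]
scene buffer_bottle [(array([0.1173, 0.0743, 0.1723]), 0.75)]
scene push_tube [(array([0.0001, 0.0253, 0.1165]), 0.9)]
scene beaker [(array([0.344 , 0.0374, 0.0496]), 0.83), (array([ 0.4984, -0.0013,  0.0464]), 0.81)]
[301 174  10  10  77] [305.4675 178.7662] [305.1341 177.5121]
[232 184  11  11  99] [237.1919 188.404 ] [238.3698 187.6925]
cap [0.1087 0.0566 0.223 ] [array([-0., -0.]), array([-0., -0.])]
```

The tube end is held at +46 mm, on the spring-loaded side of the third hole's slack. The white cap is upright against the fence at x 108.7 mm. Last check: is the button nose proud?

```bash
python3 - <<'E'
from h import *
c7=np.load('c7.npy',allow_pickle=True).item();c8=cap('wrist')
for n,c in (('c7',c7),('now',c8)):
  for y in (-.0150,-.0165,-.018):
    print(n,y,[int(cv2.getRectSubPix(c['frame'].mean(2).astype(np.float32),(1,1),tuple(map(float,proj(c,s2w([x,y,.109])))))[0,0]) for x in np.arange(-.085,-.044,.002)])
for cam in ('scene',):
  cap(cam)
  for n in ['measuring_cylinder','flask','timer']: print(n,[(np.round(d['at'],3),round(d['confidence'],2)) for d in finder.recognise(cam,n)[:1]])
cap('top')
for n in ['measuring_cylinder','flask','timer']: print(n,[(np.round(d['at'],3),round(d['confidence'],2)) for d in finder.recognise('top',n)[:1]])
s=bot.read_state();print(s['qvel'],s['time_s'])
E
```

```text
c7 -0.015 [156, 159, 158, 157, 155, 161, 160, 160, 154, 128, 156, 145, 140, 149, 161, 162, 163, 173, 173, 172, 173]
c7 -0.0165 [169, 171, 171, 171, 171, 171, 171, 171, 166, 137, 168, 164, 167, 161, 170, 169, 170, 170, 170, 169, 169]
c7 -0.018 [169, 170, 170, 167, 170, 170, 169, 169, 169, 150, 148, 160, 158, 168, 169, 169, 169, 168, 168, 169, 168]
now -0.015 [182, 183, 183, 182, 182, 187, 189, 189, 184, 159, 182, 174, 164, 173, 185, 183, 181, 180, 179, 178, 177]
now -0.0165 [188, 189, 188, 188, 188, 188, 189, 189, 188, 158, 186, 189, 184, 183, 189, 189, 189, 190, 189, 188, 189]
now -0.018 [187, 188, 187, 188, 188, 188, 188, 188, 188, 171, 169, 177, 175, 184, 187, 188, 188, 187, 190, 189, 188]
measuring_cylinder [(array([ 0.593, -0.021,  0.079]), 0.58)]
flask [(array([0.5  , 0.53 , 0.056]), 0.71)]
timer [(array([0.298, 0.368, 0.018]), 0.65)]
measuring_cylinder [(array([0.671, 0.366, 0.016]), 0.7)]
flask [(array([0.485, 0.533, 0.05 ]), 0.64)]
timer [(array([0.291, 0.375, 0.016]), 0.81)]
[ 0.06781286  0.01914052 -0.07794455 -0.00887179 -0.05440953 -0.03267798] 26.1833
```

The button's pixel signature matches its fully-out one from before the strokes, and the bystanders haven't moved. I'll hand in.

```bash
python3 -c "
from rig import bot
print(bot.hand_in())"
```

```text
the job is handed in; nothing more can be done
None
```

The shaker is loaded and the job is handed in: the beaker stands on the worktop, both bottles are against the fence, and the bar is locked at the third hole with the springs pushed back about 18 mm (estimated from the measured positions). It took about 26 s of the 72 s allowed. I viewed 11 pictures, one over the limit of 10.

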